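# Load a clean cup on the herb mill

### The arm

A 7-joint arm with a two-finger parallel gripper is mounted at the origin on the work surface. World frame = base frame: x ahead of the robot, y to its left, z up, the work surface at z = 0. Lengths are in m, angles in rad, forces in N, time in s.
With the tool pointing down it reaches from about 0.425 to 0.825 m from the base axis. Payload 3.6 kg.
Tool frame: the origin (TCP) lies where the fingers leave the gripper's body, on its centre line; the fingertips stand 73 mm ahead of it and the grasp point (between the pads) lies 54 mm ahead of it; x points along the fingers, y is the direction in which the jaws open and shut, and the axes are right-handed (so a half turn about x gives the same grasp; the last joint's range is limited). The gripper opens to 85 mm and grips with 20 to 120 N. Pads are 22 mm wide; open, the fingers measure 114 mm over their backs; the gripper's body (76 mm by 85 mm) begins 54 mm behind the grasp point. The pads swing forward as they close: fully open they stand 13 mm farther back than shut.
Start: joints at [-1.167, 0.615, -0.013, 1.423, 0.008, 1.103, -0.04], TCP at [0.271, 0.591, 0.304] pointing down, gripper open.
Joint ranges: [-3.12, 3.12], [-0.3, 2.06], [-1.34, 1.32], [0.26, 2.42], [-1.36, 4.5], [0.01, 1.98], [-2.84, 2.84]. Speed limits (rad/s): [2.79, 2.79, 3.14, 3.14, 3.14, 3.14, 3.14].

### API

Orientations are given as a unit quaternion [x, y, z, w].
In Python, from station import arm, snapshot, camera_info, ticket gives the robot as it stands. Calls block until the motion is done:
- arm.movep(position, orientation): joint-space move of the TCP to a pose.
- arm.line_to(position, velocity=0.15, ori=None): straight line of the TCP; ori=None keeps the orientation; velocity is the mean speed in m/s.
- arm.move_j(angles): joint-space move.
- arm.move_gripper(opening, effort=None): opening from 0.0 (shut) to 1.0 (fully open); effort is the grip in N (None keeps the last); returns when the fingers have stopped.
- arm.pause(seconds).
- arm.ik(position, orientation): joint angles nearest the present ones, or None.
- snapshot(name): name is "scene" or "top" or "wrist"; returns the picture (420x560x3 uint8, blue, green, red); there is no depth.
- camera_info(name): a dict with "fx", "fy", "cx", "cy" (pixels), "dist_coeffs" ([k1, k2, p1, p2, k3] as OpenCV has them; the pictures are not rectified), "R" (3x3) and "t" (3): a world point X has camera coordinates R X + t; the wrist camera has in their place "T_tool_cam" (4x4, takes a point from camera to tool coordinates, whose origin is the TCP and whose axes are the tool frame's). Camera axes: x right, y down, z forward; pixel columns grow to the right and rows downward; lengths in m; the calibration is good to about 2 mm. A picture is of the moment at which its call begins: read the wrist's pose just before it. camera_info takes no time and is no camera call.
A pose or a line that the arm cannot do raises arm.MotionError and nothing moves.
- ticket.finish_job(): hands the job in, once; it reports no verdict.
Readings, each from a call of its own:
- arm.read_time(): time.
- arm.read_joint_positions(): joint angles.
- arm.read_dq(): joint speeds.
- arm.read_effort(): joint torques, N m.
- arm.read_tool_pos(): TCP position.
- arm.read_eef_rot(): TCP orientation.
- arm.read_ft_force(): force on the tool from outside, world axes, zero at the start.
- arm.read_wrist_torque(): the same for the moment, N m.
- arm.read_opening(): opening from 0.0 (shut) to 1.0 (fully open).
Only numpy, scipy, OpenCV 4.12 (cv2) and the standard library are available. Lean on these libraries where they do the work, as an engineer would, in place of code of your own. Each camera call takes 0.05 s, during which the arm holds its last target. There are 200 camera calls.

### The job

Fit a fresh grinding cup to the herb mill: push the dispenser's spring flap open, hold it open while you take out the cup with the blue handle, and let the flap spring shut behind it. Set the cup over the mill's drive shaft, turned so that the slot in its base drops over the brass key and it sits fully down, let go of it, and only then push the mill's red lever right over to its other end. Leave the jars, bottle, beaker, mortar, spatula and the used cup with the orange handle where they are.

Things in the scene. Friction and masses are not known exactly. Their poses are not given: they have to be found in the camera images.
- dispenser: Fixed white cup dispenser, 113 mm deep (x), 172 wide (y). Origin on the table, under the cup's place; x points from its open front to its back. Floor 8 mm high. Side walls (inner faces y = +-80 mm) 48 mm high in front, 76 mm from x = -2 mm back; front lip at x = -61 mm only 20 mm high. A clear bent spring flap forms its back and covers the cup from above.
- flap (a joint): Angle (rad) of the dispenser's spring flap: 0 shut, grows as its front edge swings up and back, stop at 1.3; it cannot go down. Push the roller on its front edge backwards (dispenser +x, 1 to 3 N) with the sides of upright fingers coming in from the front above the lip; over the cup they hold it about 0.5 open. It follows hand and cup out: draw the cup forward over the lip, then up, or the flap tilts it in the grip.
- flap_hinge (a point): Middle of the flap's hinge line (along dispenser y), at dispenser x = 45 mm, 22 mm above the table. The clear, blue-edged flap, 144 mm wide, rises 72 mm from here, then runs level 70 mm forward over the cup to its roller.
- flap_edge (a point): Axis of the free-turning orange roller (16 mm thick, 144 mm long, along dispenser y) on the flap's free edge; shut, it is at dispenser x = -25 mm, height 94 mm.
- cup_center (a point): Centre (38 mm above its underside) of the cup to load: steel, 64 mm across, 76 mm high with its handle, its black lid sloping in from 34 mm up, 0.2 to 0.42 kg. It starts upright on the dispenser floor, under the flap, within 6 mm of the middle. Axes of the cup: x along the handle and the slot.
- cup_handle (a point): Centre of the cup's blue bar handle, 63 mm above its underside: 26 mm long (cup x), 22 mm wide (cup y), 26 mm high, standing on the lid's 36 mm wide top, 50 mm above the underside. In the dispenser it runs front to back (dispenser x) within 0.2 rad; grip it across its 22 mm.
- cup_base (a point): Middle of the cup's underside. A central bore, 28 mm wide and 28 mm deep, and a slot 12 mm wide and 14 mm deep right across the base along cup x (black notches at both ends) open downwards. Half a turn makes no difference.
- mill_seat (a point): Centre of the round steel seat on top of the mill, 60 mm above the table; axes of the mill. A steel shaft 24 mm thick, tapered over its top 11 mm, stands 28 mm above the seat. The seated cup has its underside on the seat and its handle bar along the key (mill y).
- mill_key (a point): Middle of the top of the brass key, which lies across the shaft along mill y: 8 mm wide, 54 mm long, its top 12 mm above the seat. A cup that is not lined up stops on it, 12 mm high.
- mill: The mill's housing, 150 mm (x) by 180 mm (y, from -115 to 65 mm), 58 mm high. Origin on the table under the drive shaft.
- run_lever (a joint): Angle (rad) of the mill's red toggle lever on the mill's top at mill x = -5 mm, y = -88 mm: 0 to 0.1 at the start, when it leans to mill -x; 1.0 is right over, leaning to mill +x. It stays where it is left; push near its tip.
- run_lever_tip (a point): Centre of the red ball, 26 mm across, on the tip of that lever, a 10 mm thick stick that turns about an axis along mill y, 80 mm above the table; the ball is 60 mm from it, 133 mm above the table at either end, and travels 58 mm along mill x.
- used_cup: Used cup of the same shape with an orange handle, to be left alone; origin under its base.
- jar_a: Glass herb jar 68 mm across, 140 mm high; origin under its base.
- jar_b: Glass herb jar 72 mm across, 150 mm high; origin under its base.
- beaker: Open glass beaker 68 mm across, 85 mm high; origin under its base.
- bottle: Brown glass bottle 60 mm across, 150 mm high; origin under its base.
- mortar: White ceramic bowl 110 mm across, 60 mm high; origin under its base.
- spatula: Spatula 180 mm long lying on the table.
There are look-alikes about, which are no part of the job. What is shaped like the mill but pink is not meant.

How it is judged:
By the outcome, as a careful person would: the job done as asked, in the order asked, and still so for the second after the job is handed in, with the robot touching nothing.
It also fails if it takes over 61 s, if anything falls off the work surface, if the arm or the gripper's body presses on something with over 40 N, if the wrist force passes 120 N, or if a joint passes its speed limit or range.

## Working session

There is one attempt and no reset: what is moved stays moved. The work goes in short steps, each a Python script; the robot and the scene stay as the last script left them, time stands still between calls to the robot, and variables do not carry over. Pictures are saved under pics/ and viewed, about 8 in all and at most 12, crops included, and the job is handed in when it is done.

```bash
mkdir -p pics; ls
python3 - <<'E'
from station import arm, snapshot, camera_info
import cv2, numpy as np
for n in ("scene","top"):
    im=snapshot(n); cv2.imwrite(f"pics/{n}0.png",im)
    c=camera_info(n); print(n,{k:np.round(np.array(v),4).tolist() for k,v in c.items()})
c=camera_info("wrist");print({k:np.round(np.array(v),4).tolist() for k,v in c.items()})
print(arm.read_time(),arm.read_eef_rot())
E
```

```text
pics
scene {'fx': 453.3909, 'fy': 453.3909, 'cx': 282.9133, 'cy': 212.2281, 'dist_coeffs': [-0.0786, 0.0, 0.0, 0.0, 0.0], 'R': [[0.5424, 0.8401, -0.0117], [0.5778, -0.3831, -0.7207], [-0.6099, 0.3841, -0.6931]], 't': [-0.293, -0.2523, 1.6165]}
top {'fx': 450.2571, 'fy': 450.2571, 'cx': 275.4737, 'cy': 212.6132, 'dist_coeffs': [0.0312, 0.0, 0.0, 0.0, 0.0], 'R': [[0.0627, -0.998, 0.0031], [-0.9714, -0.0618, -0.2291], [0.2288, 0.0113, -0.9734]], 't': [-0.0317, 0.5599, 1.1573]}
{'fx': 305.5002, 'fy': 305.5002, 'cx': 277.0435, 'cy': 201.7966, 'dist_coeffs': [-0.0186, 0.0, 0.0, 0.0, 0.0], 'T_tool_cam': [[0.0003, -0.3172, 0.9484, -0.0694], [1.0, -0.0004, -0.0004, -0.0008], [0.0005, 0.9484, 0.3172, -0.0812], [0.0, 0.0, 0.0, 1.0]]}
0.1 [ 0.1499704   0.69102641 -0.15158392  0.69066178]
```

View pics/scene0.png

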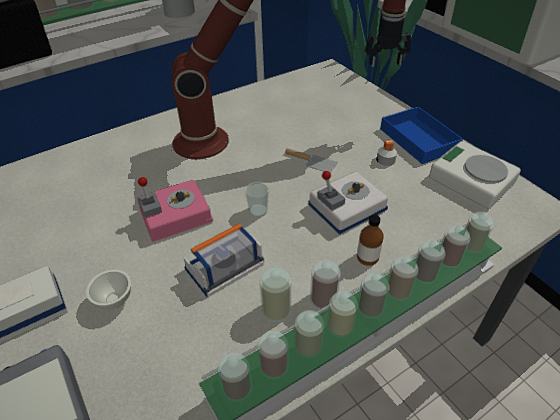

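View pics/top0.png

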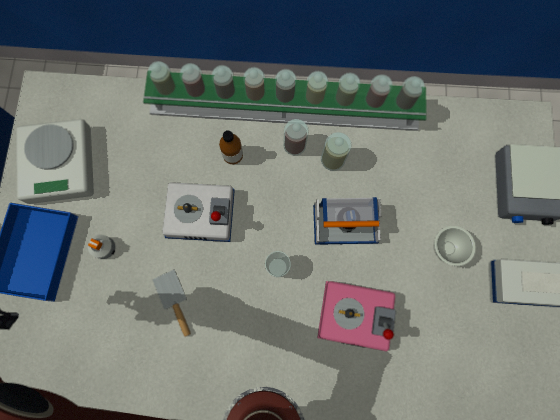

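The top view shows the white mill at (200,212) with its red lever ball at (216,216). The pink look-alike at (358,315) isn't meant. The dispenser is at (348,222), with its orange roller running (325,222)-(378,224), and the used orange-handled cup is at (98,245). Next I'll take coarse positions and then close wrist views.

```bash
cat > h.py <<'E'
from station import arm, snapshot, camera_info, ticket
import cv2, numpy as np
from scipy.spatial.transform import Rotation as Rn
def cam(name, pose=None):
    c=camera_info(name); K=np.array([[c['fx'],0,c['cx']],[0,c['fy'],c['cy']],[0,0,1.]]); D=np.array(c['dist_coeffs'],float)
    if name=='wrist':
        p,q=pose; T=np.eye(4);T[:3,:3]=Rn.from_quat(q).as_matrix();T[:3,3]=p
        W=T@np.array(c['T_tool_cam']); R=W[:3,:3].T; t=-R@W[:3,3]
    else: R=np.array(c['R']);t=np.array(c['t'])
    return K,D,R,t
def rays(C,px):
    K,D,R,t=C; u=cv2.undistortPoints(np.array(px,float).reshape(-1,1,2),K,D).reshape(-1,2)
    d=np.c_[u,np.ones(len(u))]@R; return -R.T@t, d/np.linalg.norm(d,axis=1)[:,None]
def onz(C,px,z):
    o,d=rays(C,px); return o+d*((z-o[2])/d[:,2])[:,None]
def tri(obs):
    A=np.zeros((3,3));b=np.zeros(3);L=[]
    for C,px in obs:
        o,d=rays(C,[px]);P=np.eye(3)-np.outer(d[0],d[0]);A+=P;b+=P@o;L.append((P,o))
    X=np.linalg.solve(A,b); return X,[np.linalg.norm(P@(X-o)) for P,o in L]
def proj(C,X):
    K,D,R,t=C; return cv2.projectPoints(np.array(X,float).reshape(-1,3),R,t,K,D)[0].reshape(-1,2)
def down(yaw):
    """tool x down, tool y (jaw) along world heading yaw"""
    y=np.array([np.cos(yaw),np.sin(yaw),0]);x=np.array([0,0,-1.]);return Rn.from_matrix(np.c_[x,y,np.cross(x,y)]).as_quat()
def mask(im,lo,hi):
    return cv2.inRange(cv2.cvtColor(im,cv2.COLOR_BGR2HSV),np.array(lo),np.array(hi))
def wsnap(name):
    p=arm.read_tool_pos();q=arm.read_eef_rot();im=snapshot('wrist');cv2.imwrite(f'pics/{name}.png',im)
    np.savez(f'pics/{name}.npz',p=p,q=q);return im,cam('wrist',(p,q))
def blobs(m,amin=15):
    n,l,s,c=cv2.connectedComponentsWithStats(m)
    return [(c[i].round(1).tolist(),int(s[i,4]),s[i,:4].tolist()) for i in range(1,n) if s[i,4]>=amin]
E
python3 - <<'E'
from h import *
T=cam('top');S=cam('scene');t=cv2.imread('pics/top0.png');s=cv2.imread('pics/scene0.png')
for n,im in(('top',t),('scene',s)):
    print(n,'orange',blobs(mask(im,(5,170,130),(16,255,255))))
    print(n,'red',blobs(mask(im,(0,190,120),(4,255,255))))
print('roller top',onz(T,[(325,222),(378,224)],.094))
print('shaft',onz(T,[(188,208)],.088), 'ball',tri([(T,(216,216)),(S,(326,175))]))
print('mill corners',onz(T,[(168,184),(233,185),(231,241),(166,238)],.058))
print(Rn.from_quat(arm.read_eef_rot()).as_matrix().round(2))
E
```

```text
top orange [([350.6, 223.3], 287, [324, 221, 55, 6]), ([94.6, 241.1], 21, [91, 239, 8, 5]), ([92.0, 245.8], 21, [88, 244, 8, 5])]
top red [([213.4, 215.4], 27, [211, 213, 6, 6]), ([387.3, 334.4], 32, [385, 332, 6, 6])]
scene orange [([216.2, 237.4], 226, [192, 224, 49, 28])]
scene red []
roller top [[ 0.53689295 -0.12848084  0.094     ]
 [ 0.5403806  -0.26771111  0.094     ]]
shaft [[0.55319292 0.23680075 0.088     ]] ball (array([0.52614047, 0.15380585, 0.13390754]), [np.float64(6.488614898925229e-05), np.float64(6.488614898925121e-05)])
mill corners [[0.62468466 0.30544202 0.058     ]
 [0.63336008 0.12609424 0.058     ]
 [0.4765862  0.11822559 0.058     ]
 [0.47379818 0.29305631 0.058     ]]
[[-0.    0.42  0.91]
 [-0.    0.91 -0.42]
 [-1.   -0.   -0.  ]]
```

Run:
```python
from h import *
for n,p,y in(('m1',(.553,.237,.26),.045),('d1',(.535,-.197,.27),np.pi/2+.025)):
    print(n,arm.ik(p,down(y)))
    arm.movep(p,down(y)); wsnap(n); print(arm.read_tool_pos(),arm.read_joint_positions().round(2) if hasattr(arm.read_joint_positions(),'round') else arm.read_joint_positions(),arm.read_time())
a=cv2.imread('pics/m1.png');b=cv2.imread('pics/d1.png')
```

```text
m1 [-0.60464842  0.5936066   0.26661113  1.63325731 -0.18359924  0.93938856
 -0.22783631]
[0.55223174 0.23933573 0.25998984] [-0.61  0.59  0.26  1.63 -0.18  0.94 -0.23] 1.8167
d1 [ 0.40445583  0.52854622 -0.13915943  1.70333879  0.08831602  0.91581504
  1.8259999 ]
[ 0.53548518 -0.19570057  0.26998873] [ 0.4   0.53 -0.14  1.7   0.09  0.92  1.83] 3.65
```

View pics/m1.png

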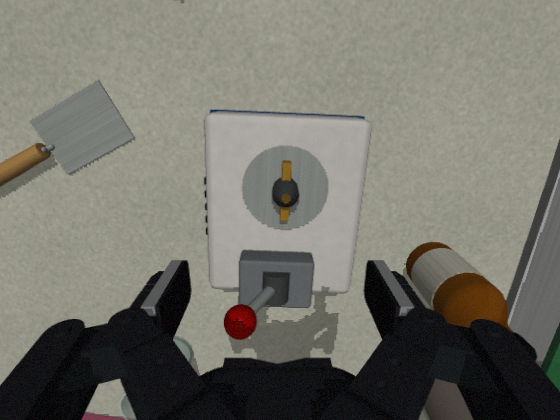

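View pics/d1.png

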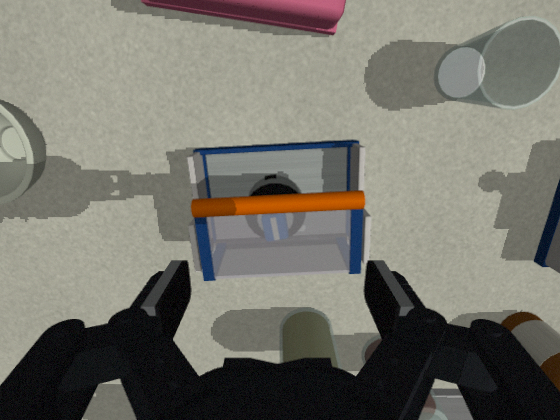

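m1 shows the white mill: seat centred about (285,187), brass key vertical from (287,161) to (285,222), red ball at (240,321). d1 shows the dispenser with its roller running (193,207)-(363,200) and the blue handle near (273,226), seen through the flap. The cup candidates are this one and the orange-handled used cup at top (98,245). This one fits because it has the blue handle and sits in the dispenser, and I'll confirm that in an enlarged crop.

Run:
```python
from h import *
def ld(n):
    z=np.load(f'pics/{n}.npz');return cv2.imread(f'pics/{n}.png'),cam('wrist',(z['p'],z['q']))
im,C=ld('m1')
br=mask(im,(15,120,90),(30,255,255));br[:,:240]=0;br[:,330:]=0;br[240:]=0
print('brass',blobs(br,10))
hsv=cv2.cvtColor(im,cv2.COLOR_BGR2HSV);print([hsv[y,x].tolist() for x,y in((260,187),(315,187),(225,187),(350,187),(285,143),(285,135))])
ys,xs=np.nonzero(br);P=onz(C,np.c_[xs,ys],.072)[:,:2]
r=cv2.minAreaRect(P.astype(np.float32)*1000);print('key rect mm',r)
v=hsv[...,2]; m=(v<195).astype(np.uint8)*255; 
roi=np.zeros_like(m);cv2.circle(roi,(285,187),55,255,-1);m&=roi
cs=max(cv2.findContours(m,cv2.RETR_EXTERNAL,cv2.CHAIN_APPROX_NONE)[0],key=cv2.contourArea)
print(cv2.fitEllipse(cs)); Q=onz(C,cs.reshape(-1,2),.06)[:,:2]*1000
print('seat circle',cv2.minEnclosingCircle(Q.astype(np.float32)),cv2.fitEllipse(Q.astype(np.float32)))
print('ball',onz(C,[(240,321)],.133))
im,C=ld('d1')
o=mask(im,(5,170,100),(16,255,255));ys,xs=np.nonzero(o);P=onz(C,np.c_[xs,ys],.096)[:,:2]*1000
print('roller',cv2.minAreaRect(P.astype(np.float32)))
cr=cv2.resize(im[130:290,180:380],None,fx=4,fy=4,interpolation=cv2.INTER_CUBIC)[:600];cv2.imwrite('pics/crop1.png',cr)
hsv=cv2.cvtColor(im,cv2.COLOR_BGR2HSV);print([hsv[y,x].tolist() for x,y in((266,225),(283,225),(274,190),(275,225))])
```

```text
brass [([286.1, 170.4], 169, [282, 161, 9, 20]), ([285.1, 200.1], 11, [282, 198, 7, 5]), ([283.7, 214.6], 97, [280, 208, 9, 13])]
[[60, 6, 124], [70, 12, 126], [13, 13, 176], [19, 17, 166], [15, 12, 166], [20, 14, 170]]
key rect mm ((557.9376220703125, 245.1400604248047), (7.468364238739014, 54.213375091552734), 0.5545889139175415)
((285.0, 187.0), (108.93896484375, 108.93896484375), 0.0)
seat circle ((558.289794921875, 242.79949951171875), 52.4067268371582) ((558.28515625, 242.85829162597656), (99.86355590820312, 103.83206176757812), 8.814629554748535)
ball [[0.52626148 0.15598542 0.133     ]]
roller ((536.9385375976562, -196.6328887939453), (16.07471466064453, 146.46295166015625), 4.503174304962158)
[[111, 56, 137], [111, 55, 138], [80, 109, 7], [30, 7, 149]]
```

View pics/crop1.png

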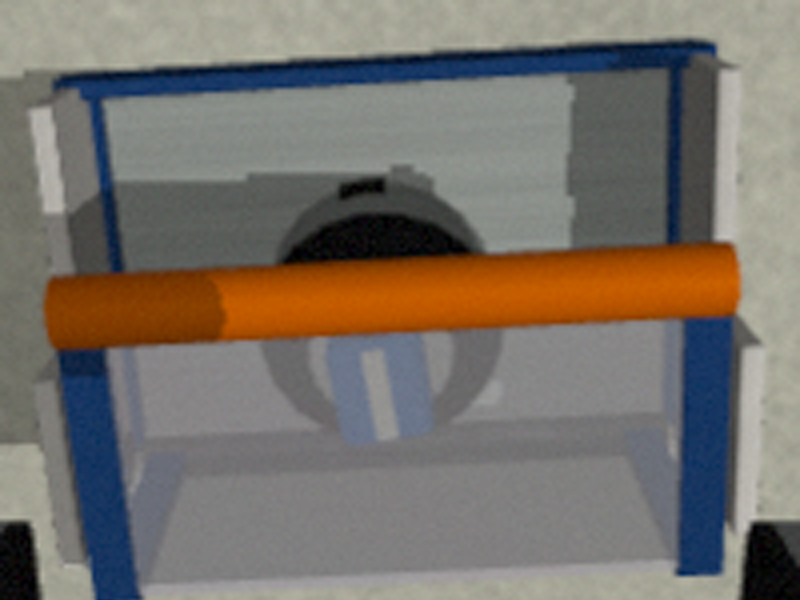

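Confirmed: the blue handle is on the cup under the flap (handle far end at px about (266,240)-(288,238)), with the slot notch facing front at px (270.5,176.7). Now I'll compute the positions.

Run:
```python
from h import *
def ld(n):
    z=np.load(f'pics/{n}.npz');return cv2.imread(f'pics/{n}.png'),cam('wrist',(z['p'],z['q']))
im,C=ld('m1')
hsv=cv2.cvtColor(im,cv2.COLOR_BGR2HSV);v=hsv[...,2]
m=((v<148)).astype(np.uint8)*255;roi=np.zeros_like(m);cv2.circle(roi,(285,187),52,255,-1);m&=roi
cs=max(cv2.findContours(m,cv2.RETR_EXTERNAL,cv2.CHAIN_APPROX_NONE)[0],key=cv2.contourArea)
Q=(onz(C,cs.reshape(-1,2),.06)[:,:2]*1000).astype(np.float32)
print('seat',cv2.fitEllipse(Q))
T=cam('top');S=cam('scene');t=cv2.imread('pics/top0.png');s=cv2.imread('pics/scene0.png')
bt=mask(t,(12,110,80),(30,255,255));bt[:,:165]=0;bt[:,215:]=0;bt[:190]=0;bt[230:]=0
ys,xs=np.nonzero(bt);P=onz(T,np.c_[xs,ys],.072)[:,:2]*1000;print('key top cam',cv2.minAreaRect(P.astype(np.float32)),len(xs))
bt=mask(s,(12,110,60),(30,255,255));bt[:,:335]=0;bt[:,375:]=0;bt[:175]=0;bt[205:]=0
ys,xs=np.nonzero(bt);P=onz(S,np.c_[xs,ys],.072)[:,:2]*1000;print('key scene cam',cv2.minAreaRect(P.astype(np.float32)),len(xs))
for n,I,K in(('top',t,T),('sc',s,S)):
    o=mask(I,(5,170,100),(16,255,255));o[:,:180]=0 ;o[:210]=0;o[260:]=0
    if n=='sc':o[:,260:]=0
    else:o[:,:300]=0
    ys,xs=np.nonzero(o);P=onz(K,np.c_[xs,ys],.095)[:,:2]*1000;print('roller',n,cv2.minAreaRect(P.astype(np.float32)))
im,C=ld('d1');c=lambda *a:[(180+x/4,130+y/4) for x,y in a]
print('handle far end',onz(C,c((345,440),(432,432)),.084)[:,:2]*1000)
print('edges',onz(C,c((330,345),(345,440),(425,335),(432,430)),.084)[:,:2]*1000)
print('notch',onz(C,c((362,180)),.022)*1000, onz(C,c((362,195)),.008)*1000)
print('side extremes',onz(C,c((262,345),(500,345)),.042)*1000)
```

```text
seat ((558.0062866210938, 243.9989471435547), (78.49411010742188, 79.30973815917969), 6.896700382232666)
key top cam ((558.1384887695312, 243.03196716308594), (8.345479965209961, 48.83876037597656), 3.64644455909729) 32
key scene cam ((562.330810546875, 237.9701385498047), (11.81947135925293, 59.7215461730957), 1.8363043069839478) 32
roller top ((536.9983520507812, -196.78233337402344), (13.437263488769531, 142.38905334472656), 3.648219347000122)
roller sc ((534.9290161132812, -195.86407470703125), (14.485723495483398, 146.10638427734375), 3.91487193107605)
handle far end [[ 576.62740669 -205.52137023]
 [ 574.08558888 -185.58841093]]
edges [[ 553.29491887 -209.22511828]
 [ 576.62740669 -205.52137023]
 [ 550.34924834 -188.04445083]
 [ 573.58186711 -185.60736121]]
notch [[ 530.16010135 -203.75912484   22.        ]] [[ 537.81089933 -203.8945754     8.        ]]
side extremes [[ 570.10660125 -228.66887293   42.        ]
 [ 568.48952593 -166.62050009   42.        ]]
```

Run:
```python
from h import *
z=np.load('pics/m1.npz');C=cam('wrist',(z['p'],z['q']))
E=onz(C,[(207,125),(211,280),(368,125),(351,285),(212,113),(364,117)],.058)[:,:2]
for a,b in((0,1),(2,3)):
    d=E[a]-E[b];print('mill yaw deg',np.degrees(np.arctan2(d[1],d[0]))-90)
d=E[5]-E[4];print('end edge',np.degrees(np.arctan2(d[1],d[0])));print('mid x',(E[0]+E[2])/2)
c=np.array([.5624,-.1973]);u=np.array([np.cos(.073),np.sin(.073)])
q=down(np.pi/2+.148)
s=c-.085*u
arm.move_gripper(.55,60)
arm.movep([*s,.25],q);arm.line_to([*s,.136],.15);arm.pause(.2)
print('cmd',s,arm.read_tool_pos(),arm.read_ft_force(),arm.read_opening())
arm.line_to([*c,.136],.06);arm.pause(.2)
print('cmd',c,arm.read_tool_pos(),arm.read_ft_force(),arm.read_time())
wsnap('g1')
```

```text
mill yaw deg 0.14608536254971227
mill yaw deg 1.8980496560458562
end edge 1.3431003174509648
mid x [0.55721882 0.3010573 ]
cmd [ 0.47762638 -0.20349949] [ 0.47814858 -0.20371909  0.1369315 ] [ 0.06960194  1.72361518 -0.25028627] 0.5513641733507364
cmd [ 0.5624 -0.1973] [ 0.56221776 -0.19730477  0.13603787] [-1.86419501 -0.65250219 -0.7243437 ] 7.3417
```

View pics/g1.png

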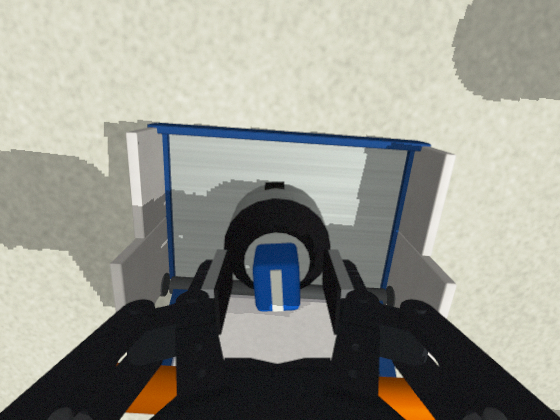

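The flap is held open, the fingers straddle the blue handle (256..300, 243..310), and the notch is at (275,185). I'll grip, lift 16 mm, draw it out, and measure the handle offset.

Run:
```python
from h import *
z=np.load('pics/g1.npz');C=cam('wrist',(z['p'],z['q']));im=cv2.imread('pics/g1.png')
m=mask(im,(105,150,60),(125,255,255));m[:235]=0;m[320:]=0;m[:,:245]=0;m[:,310:]=0
r=[b for b in blobs(m,200)];print(r)
ys,xs=np.nonzero(m);yb=ys.max()
e=[(x,y) for x,y in((xs[ys>yb-8].min(),yb),(xs[ys>yb-8].max(),yb))]
P=onz(C,e,.084);print('far end',P);Rt=Rn.from_quat(z['q']).as_matrix()
print('tool frame far end y,z',((P-z['p'])@Rt)[:,1:]*1000)
print('notch tool',((onz(C,[(275,183)],.022)-z['p'])@Rt)[:,1:]*1000)
u=np.array([np.cos(.073),np.sin(.073)]);c=np.array([.5624,-.1973])
arm.move_gripper(0.0,70);print('op',arm.read_opening(),arm.read_tool_pos(),arm.read_ft_force())
arm.line_to([*c,.153],.05);print('lift',arm.read_tool_pos(),arm.read_ft_force())
arm.line_to([*(c-.11*u),.153],.07);print(arm.read_tool_pos(),arm.read_ft_force(),arm.read_opening())
arm.line_to([*(c-.11*u),.26],.15);arm.pause(.2);print(arm.read_tool_pos(),arm.read_ft_force(),arm.read_opening(),arm.read_time())
wsnap('g2');cv2.imwrite('pics/top1.png',snapshot('top'));cv2.imwrite('pics/scene1.png',snapshot('scene'))
```

```text
[([276.2, 274.6], 2417, [253, 243, 47, 68])]
far end [[ 0.57695231 -0.20614665  0.084     ]
 [ 0.57392961 -0.18587226  0.084     ]]
tool frame far end y,z [[-10.92139411  13.2790891 ]
 [  9.57708445  13.27862035]]
notch tool [[ -2.1805468  -32.68250167]]
op 0.23932777452384046 [ 0.56262141 -0.19756972  0.13637279] [-0.89201495 -0.31647838  2.77151108]
lift [ 0.5623785  -0.19720455  0.15324198] [-0.98097104 -0.12328145 -4.58253869]
[ 0.45322069 -0.20524346  0.15301837] [ 0.6190439   0.11943901 -3.39142479] 0.24096721705704463
[ 0.4522423  -0.20515405  0.25899715] [ 0.64152713  0.59433902 -3.58142604] 0.2414952658348829 11.025
```

View pics/g2.png

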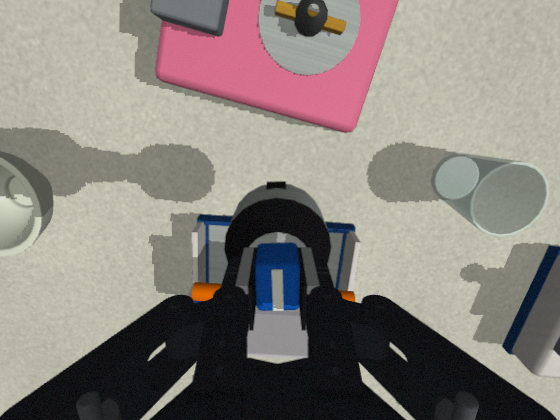

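View pics/scene1.png

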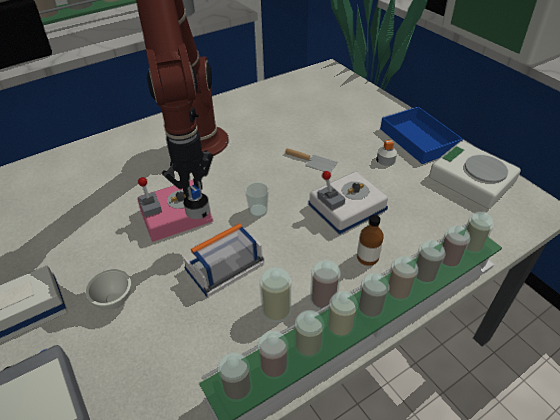

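The cup hangs straight in the grip, with its notch at (277,184) on the tool's centre line. The dispenser flap is shut again. Now over to the mill.

Run:
```python
from h import *
p=arm.read_tool_pos();arm.line_to([p[0],p[1],.30],.15)
q=down(.0175);g=np.array([.558,.2443])
arm.movep([*g,.30],q);arm.line_to([*g,.225],.12);arm.pause(.3)
f0=np.array(arm.read_ft_force());print(arm.read_tool_pos(),f0,arm.read_time(),arm.read_joint_positions())
wsnap('m2')
for z in np.arange(.219,.187,-.003):
    arm.line_to([*g,z],.03);f=np.array(arm.read_ft_force())-f0;print(round(z,3),np.round(arm.read_tool_pos(),4),f.round(1),np.round(arm.read_wrist_torque(),2))
    if f[2]>8 or np.hypot(f[0],f[1])>10:break
print(arm.read_time())
```

```text
[0.55822313 0.24442411 0.22568364] [ 0.43005588 -0.4579189  -3.83616416] 14.6917 [-0.52375654  0.6340569   0.12352375  1.64521698 -0.09596     0.86696393
 -0.34440882]
0.219 [0.5578 0.2442 0.2185] [ 0.1  0.1 -0.3] [-0.02  0.02  0.01]
0.216 [0.5579 0.2443 0.2157] [0.3 0.8 0.5] [ 0.   -0.   -0.04]
0.213 [0.5578 0.2442 0.2127] [-0.5  0.9  0.4] [ 0.02 -0.03  0.03]
0.21 [0.5578 0.2442 0.2097] [ 0.1  0.9 -0.2] [ 0.02  0.02 -0.02]
0.207 [0.5578 0.2442 0.2067] [-0.6  0.5  0.8] [-0.02 -0.03  0.04]
0.204 [0.5578 0.2443 0.2037] [-0.8  1.6 -1.1] [ 0.01  0.01 -0.02]
0.201 [0.5578 0.2442 0.2007] [-0.7  0.5 -0.8] [ 0.05 -0.09  0.05]
0.198 [0.5581 0.2442 0.1978] [0.1 0.6 0.7] [ 0.04 -0.13 -0.02]
0.195 [0.5581 0.2443 0.1948] [-0.3 -0.   0.1] [-0.02 -0.14  0.01]
0.192 [0.558  0.2443 0.1918] [-0.9  0.5 -0.6] [ 0.05 -0.21 -0.04]
0.189 [0.5581 0.2443 0.1888] [0.6 0.  0.6] [ 0.01 -0.22 -0.03]
17.5917
```

Run:
```python
from h import *
q=down(.0175);g=np.array([.558,.2443]);f0=-3.84
for z in(.1878,.1868,.186,.185):
    arm.line_to([*g,z],.03);f=arm.read_ft_force();print(z,arm.read_tool_pos()[2],np.round(f,1))
    if f[2]-f0>5:break
arm.move_gripper(.6);arm.pause(.1);print(arm.read_ft_force(),arm.read_opening())
arm.line_to([*g,.29],.12);arm.pause(.2)
print(arm.read_ft_force(),arm.read_time());im,C=wsnap('m3')
cv2.imwrite('pics/scene2.png',snapshot('scene'));t=snapshot('top');cv2.imwrite('pics/top2.png',t)
s=cv2.imread('pics/scene2.png')[130:240,280:420]
o=np.hstack([im,]);cv2.imwrite('pics/m3v.png',np.hstack([im[60:420,130:430],cv2.resize(s,(458,360),interpolation=cv2.INTER_CUBIC)]))
# seated check: handle top at z .136, centre
m=mask(im,(105,150,60),(125,255,255));print(blobs(m,100))
print('handle expected px at seated / 12mm high',proj(C,[[*g,.136],[*g,.148]]))
```

```text
0.1878 0.18838420979530893 [-0.5 -0.   0.8]
0.1868 0.18835243712276545 [-1.4 -1.7  5.2]
[-0.22047873 -0.20837345  0.0946383 ] 0.6005569715526449
[0.24009955 0.66749695 0.18591051] 19.8
[([278.1, 207.3], 785, [265, 190, 28, 38])]
handle expected px at seated / 12mm high [[277.91523902 209.10990415]
 [277.9439383  214.65271863]]
```

View pics/m3v.png

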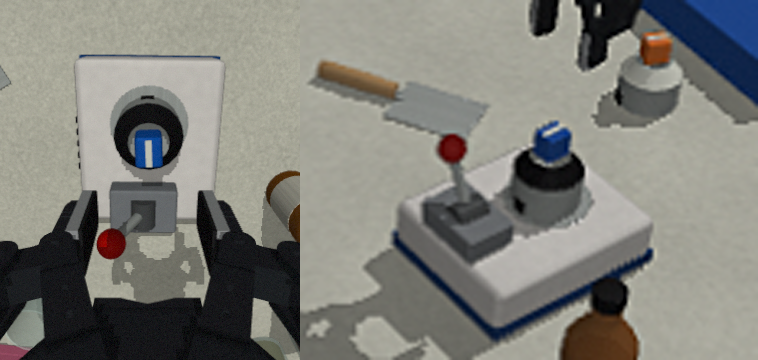

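The cup is fully down: contact came at TCP z 0.1884 (0.188 predicted, 0.200 if stopped on the key), and the slot lines up with the key. The gripper has let go. Next, the lever.

Run:
```python
from h import *
q=down(.0175);y=.156
arm.move_gripper(0.0,30)
arm.movep([.484,y,.26],q);arm.line_to([.484,y,.191],.12);arm.pause(.2)
f0=np.array(arm.read_ft_force());print(arm.read_tool_pos(),f0)
for x in np.arange(.50,.585,.006):
    arm.line_to([x,y,.191],.05);f=np.array(arm.read_ft_force())-f0;print(round(x,3),round(arm.read_tool_pos()[0],4),f.round(1))
    if -f[0]>12:break
p=arm.read_tool_pos()
arm.line_to([p[0]-.03,y,.191],.1);arm.line_to([p[0]-.03,y,.28],.15)
arm.movep([.47,.05,.30],q);arm.pause(.2);print(arm.read_time())
t=snapshot('top');s=snapshot('scene');cv2.imwrite('pics/top3.png',t);cv2.imwrite('pics/scene3.png',s)
cv2.imwrite('pics/fin.png',np.hstack([cv2.resize(t[90:330,60:400],(440,310)),cv2.resize(s[120:260,180:420],(360,210)).copy() if 0 else cv2.resize(s[130:300,150:430],(360,310))]))
T=cam('top');r=mask(t,(0,150,100),(5,255,255));b=blobs(r,10);print(b,onz(T,[x[0] for x in b],.133) if b else '')
```

```text
[0.48450606 0.1562018  0.19181616] [ 0.45626973 -0.55257627 -0.8112036 ]
0.5 0.5004 [-0.5  1.1  1.2]
0.506 0.5062 [-0.   0.6  1. ]
0.512 0.5127 [-1.   0.6  1.1]
0.518 0.5188 [-0.3  0.1  0.7]
0.524 0.5247 [-0.4  0.5  1.4]
0.53 0.5306 [-1.  -0.3  0.7]
0.536 0.5366 [-1.3  0.3  0.1]
0.542 0.5425 [-0.2  0.6  0.5]
0.548 0.5485 [ 0.2 -0.3  0.2]
0.554 0.5546 [-0.6  0.5  1.1]
0.56 0.5576 [-5.8  0.   2.9]
0.566 0.5588 [-15.6   0.3  10.4]
27.3917
[([387.7, 334.0], 69, [383, 330, 10, 9])] [[ 0.26328309 -0.28457125  0.133     ]]
```

View pics/fin.png

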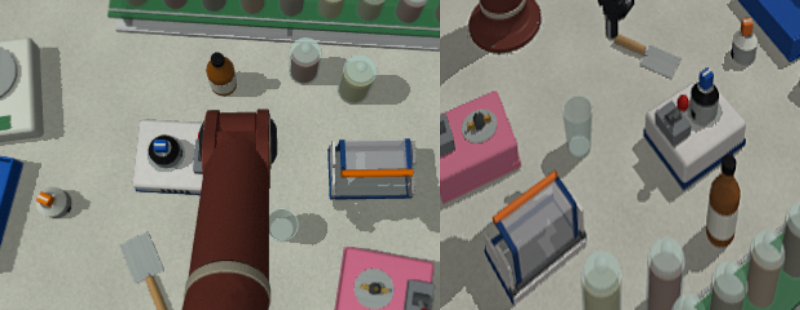

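Everything else is where it was, the flap is shut and the cup is seated. In the crop the red ball is at (683,102), leaning to mill +x. I'll check its position and hand in.

Run:
```python
from h import *
S=cam('scene')
for n in('scene0','scene3'):
    s=cv2.imread(f'pics/{n}.png');b=blobs(mask(s,(0,150,80),(6,255,255))[:, 300:370],8);print(n,[(onz(S,[(x[0][0]+300,x[0][1])],.133).round(3).tolist(),x[1]) for x in b])
print(arm.read_ft_force(),arm.read_tool_pos(),arm.read_time())
ticket.finish_job()
```

```text
scene0 [([[0.524, 0.157, 0.133]], 41)]
scene3 [([[0.581, 0.156, 0.133]], 51)]
[ 0.19626232 -0.59016807 -0.11727204] [0.47029091 0.0510135  0.29954221] 27.4917
the job is handed in; nothing more can be done
```

The fresh cup is on the mill and the red lever is over. I handed the job in at 27.5 s of the 61 s allowed; no verdict was reported.

- **Taking the cup:** I pushed the flap open with the fingers, gripped the blue-handled cup and drew it out over the lip. The flap sprang shut behind it.
- **Seating it:** The cup went down over the shaft and key without catching. It touched the seat at TCP z 0.1884 m, where I expected 0.188 m fully down and 0.200 m if it had stopped on the key. I then let go.
- **Lever:** I pushed it until it met its stop, at about 15 N. In the scene camera the ball moved from x = 0.524 to 0.581 m, which is 57 mm of the 58 mm travel.
- **Final state:** In the last pictures the flap is shut, and I saw no change in the used cup, beaker, bottle, spatula or the two jars in view. The mortar and part of the jar rack were outside those final crops, so I did not recheck them. The gripper is clear of everything.

The mill-key estimates differed by a few millimetres: the scene camera was about 4–6 mm off the other two. I used the wrist-camera value, which the top camera matched. In the last top picture the arm hid the lever, so only the scene camera confirmed the ball's final position.

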